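# Seat the keyed ring plate on the inclined spindle and lock it

## Robot

A 6-joint arm with a two-finger parallel gripper is mounted at the origin on a cart in front of the work surface, level with it; the furniture and walls round the work are solid. World frame = base frame: x ahead of the robot, y to its left, z up, the work surface at z = 0. Lengths are in mm, angles in rad, forces in N, time in s.
With the tool pointing down it reaches from about 350 to 875 mm from the base axis. Payload 4.2 kg.
Tool frame: the origin (TCP) lies at the very end of the fingers, on their centre line; the grasp point (between the pads) lies 19 mm behind it; z points along the fingers, x is the direction in which the jaws open and shut, and the axes are right-handed (so a half turn about z gives the same grasp; the last joint's range is limited). The gripper opens to 85 mm and grips with 20 to 120 N. Pads are 22 mm wide; open, the fingers measure 114 mm over their backs; the gripper's body (76 mm by 85 mm) begins 54 mm behind the grasp point. The pads swing forward as they close: fully open they stand 13 mm farther back than shut.
Start: joints at [1.485, 0.385, 0.008, 0, -1.194, -0.259], TCP at [211.222, 588.204, 231.312] pointing down, gripper open.
Joint ranges: [-3.14, 3.14], [-1.21, 2.06], [-1.07, 1.41], [-3.16, 2.05], [-2.99, -0.16], [-3.1, 3.1]. Speed limits (rad/s): [2.79, 2.79, 3.14, 3.14, 3.14, 3.14].

## Interface

Orientations are given as a unit quaternion [w, x, y, z].
In Python, from workcell import bot gives the robot as it stands. The module is installed in compiled form; this text tells all that it offers.
- The arm moves only by the tool play_rows, never from a script. Its argument "motion" is a list of rows, each an object with "linear": the shift along the tool's x, y, z in mm, a list of three; "yaw": the turn about the tool's z in degrees. A call has 1 to 10 rows; each row shifts and turns the commanded pose from where the row before left it, along the tool's axes as they then stand; what a row does not reach is not made up. A row lasts 1/8 s, in which the tool goes at most 62.5 mm and 10.7 degrees, less where a joint would pass 70% of its speed; a pose out of reach is approached as far as the arm can. A call with a gripper value outside its range is refused whole. "hand" is the finger opening in mm, from 0 to 85.4, set as the call begins (left out, the last holds). The fingers move at their own pace and stop on an object; "force" is the grip in N (left out, the last holds). Time passes only in rows, so rows that do not move let the fingers close. It gives the time, the measured TCP pose, the force and the opening at its end, in the units of the state.
- bot.observe(): the state, without advancing time (a new reading comes with each control period).
- bot.read_camera(name): name is "side" or "top" or "wrist"; returns (picture, depth): 480x640x3 uint8, red, green, blue; 480x640 float32, mm along the optical axis (not along the pixel's ray), 0 where there is no reading.
- bot.camera_params(name): a dict with "fx", "fy", "cx", "cy" (pixels), "extrinsics" (4x4, takes a point from camera to world coordinates). Camera axes: x right, y down, z forward; pixel columns grow to the right and rows downward; lengths in mm; the calibration is good to about 2 mm. The wrist camera is an equidistant fisheye: a pixel r from the principal point sees the ray r / f radians off the axis. A picture is of the moment at which its call begins: read the wrist's pose just before it. camera_params takes no time and is no camera call; for the wrist camera it gives the pose at the moment of the call.
- bot.hand_in(): hands the job in, once; it reports no verdict.
The state is a dict: "time_s": time; "joint_pos": joint angles; "joint_vel": joint speeds; "tau": joint torques, N m; "tool_pos": TCP position; "eef_rot": TCP orientation; "wrist_force": force on the tool from outside, world axes, zero at the start; "moment": the same for the moment, N m; "finger_gap": finger opening in mm.
Only numpy, scipy, OpenCV 4.12 (cv2) and the standard library are available. Lean on these libraries where they do the work, as an engineer would, in place of code of your own. Each camera call takes 0.05 s, during which the arm holds its last target. There are 200 camera calls.

## Task

Put the loose ring plate on the spindle of the inclined stand, turning it until its notched hub drops over the spindle's three lugs and the plate is fully home. Then slide the stand's lock up to its end stop so that its tongue covers the plate's rim, and let go. Leave the loose wash bottles, pads, weight and dropper where they stand.

Things in the scene. Friction and masses are not known exactly. Their poses are not given: they have to be found in the camera images.
- plate: Loose black ring plate, about 0.4 kg, standing on its hub on the bench: a disc 148 mm across with a castellated metal hub below and a metal bar grip on top. Origin: centre of the hub's lower face; z up through the grip. The disc lies from 28 to 37 mm above the origin; the hub is 76 mm across, 28 mm long.
- plate_grip (a point): Centre of the top face of the plate's bar grip, 77 mm above the plate's origin on its z axis. The bar is 60 mm long along the plate's x, 30 mm wide along its y, 40 mm high (down to the disc).
- plate_bore (a point): Mouth of the bore in the hub's underside (at the plate's origin). Blind bore 33 mm across, 28 mm deep; in the hub's lower 14 mm three radial notches, 14 mm wide, at 0, 120 and 240 degrees from the plate's x. Let go on the lugs, the plate may lean a little and catch half in: hold it straight, turn a little more and press lightly.
- seat: Seat of the fixed inclined stand. Origin: centre of the spindle's flat flange (82 mm across), on which the hub's lower face rests when home; z outward along the spindle's axis, leaning 25 degrees from vertical towards the robot; x up the slope, y across it.
- spindle_tip (a point): Tip of the spindle's nose, 26 mm above the seat's origin along its z. The nose is 30 mm across, tapering to 22 mm over its last 5 mm. Round its foot stand three radial lugs 120 degrees apart, 10 mm wide, 12 mm high, out to 36 mm from the axis. Their angle is unknown (not given by any frame); a brake of about 0.6 N m holds the spindle.
- lock (a joint): Slide lock at the low end of the seat: 0 m open, 0.030 m at its end stop up the slope (seat's +x). Stays where left, friction about 2.5 N. Its tongue's tip is 88 mm from the spindle's axis at 0, 58 mm at 0.030, its underside 40 mm above the seat's origin: it passes over the rim only if the plate is home; a plate resting on the lugs stands 12 mm too high.
- lock_grip (a point): Centre of the top face of the lock's black grip block, which is 18 mm along the slide (seat x), 44 mm across (seat y) and 35 mm high below this point; under it is the steel tongue. Lies at seat x = -119 mm + joint value, y = 0, z = 80 mm.
- bottle_1: Bystander: wash bottle, 67 mm across, 245 mm tall; origin at centre of its base.
- bottle_2: Bystander: wash bottle, 69 mm across, 237 mm tall; origin at centre of its base.
- pads: Bystander: stack of two round lapping pads, 115 mm across, 10 mm high; origin at centre of its base.
- brass_weight: Bystander: knob weight, 36 mm across, 46 mm high; origin at centre of its base.
- dropper: Bystander: small dropper bottle, 30 mm across, 92 mm tall; origin at centre of its base.
- lapper_left: Fixed lapping machine at the left of the bench, an obstacle: about 400 x 385 mm in plan with its four clamp levers, 377 mm high; origin at the centre of its base. Keep the wrist clear of it, and pass high over it or in front of it to get to the right side.

How it is judged (in metres and radians):
On the way, in this order (a step that is already met when the one before it is completed fails the run):
1. the plate is fully home on the spindle (z of plate in the frame of seat between -0.003 and 0.003 m and distance between plate and seat below 0.005 m and angle between the z axis of plate and the z axis of seat, either way round below 0.06 rad), for 0.2 s.
2. the lock is slid to its end stop (value of joint lock above 0.027 m), for 0.2 s.
At the end, for the whole second after the job is handed in: The plate rests fully home on the inclined spindle (hub's lower face within 3 mm of the flange, centres within 5 mm, axes within 0.06 rad), the lock is within 3 mm of its end stop over the plate's rim, and everything is released and at rest (all of step 1 and value of joint lock above 0.027 m and linear speed of plate below 0.02 m/s); the robot touches nothing.
It fails at once if a bystander (bottle, pads, weight or dropper) is moved by more than 30 mm (distance of any of bottle_1, bottle_2, pads, brass_weight, dropper from where it was at the start of the episode above 0.03 m).
It also fails if it takes over 72 s, if anything falls off the work surface, if the arm or the gripper's body presses on something with over 40 N, if the wrist force passes 120 N, or if a joint passes its speed limit or range.

## Working session

There is one attempt and no reset: what is moved stays moved. The work goes in short steps, Python scripts to look and compute and a tool call to move; the robot and the scene stay as the last step left them, time stands still between calls to the robot, and variables do not carry over. Pictures are saved under pics/ and viewed, about 8 in all and at most 12, crops included, and the job is handed in when it is done.

Besides the shell and the picture viewer there is one more tool, called after "Request:" by a JSON object that holds its "fn" and its "kwargs", one argument or row to a line. play_rows: Moves the arm, as the interface text tells. Its arguments: {"type":"object","properties":{"motion":{"type":"array","items":{"type":"object","properties":{"linear":{"type":"array","items":{"type":"number"}},"yaw":{"type":"number"}}}},"hand":{"type":"number"},"force":{"type":"number"}},"required":["motion"]}

```bash
mkdir -p pics; cat > h.py <<'E'
import numpy as np, cv2, time
from workcell import bot
from scipy.spatial.transform import Rotation as R
def cloud(name):
    p=bot.camera_params(name); im,d=bot.read_camera(name)
    v,u=np.mgrid[0:480,0:640].astype(float)
    x=(u-p["cx"])/p["fx"]; y=(v-p["cy"])/p["fy"]
    if name=="wrist":
        r=np.hypot(x,y)+1e-9; s=np.tan(np.minimum(r,1.5))/r; x=x*s;y=y*s
    P=np.dstack([x*d,y*d,d]).astype(float); E=np.array(p["extrinsics"])
    W=P@E[:3,:3].T+E[:3,3]; W[d==0]=np.nan
    return im,d,W,p
def save(im,n): cv2.imwrite("pics/"+n,cv2.cvtColor(im,cv2.COLOR_RGB2BGR))
E
python3 - <<'E'
from h import *
print(bot.observe())
for n in("side","top"):
    im,d,W,p=cloud(n); save(im,n+"0.png"); np.savez(n+"0.npz",im=im,d=d,W=W); print(n,p)
E
```

```text
{'time_s': 0.0, 'joint_pos': array([ 1.48458831e+00,  3.85530139e-01,  6.62180414e-03, -4.84274309e-04,
       -1.19397433e+00, -2.58583162e-01]), 'joint_vel': array([-9.79672001e-05, -7.13915795e-04,  1.03707881e-03,  1.35286310e-03,
       -2.69579119e-04,  1.74526239e-04]), 'tau': array([ 7.00911660e-04, -3.92284012e+01,  1.88402045e+01,  4.18611377e+00,
       -4.59689458e-03, -1.13469063e-06]), 'tool_pos': array([211.0491006 , 587.67326117, 230.2381267 ]), 'eef_rot': array([-8.43644297e-04, -5.75252529e-01,  8.17975176e-01, -6.53541309e-04]), 'wrist_force': array([-0.00751443, -1.04223857,  0.46138899]), 'moment': array([ 0.03868577, -0.04248406, -0.01149653]), 'finger_gap': 85.10092255625366}
side {'fx': 474.483924718027, 'fy': 474.483924718027, 'cx': 323.3837127185246, 'cy': 241.03128160350866, 'extrinsics': array([[ 8.35671059e-01, -2.09954485e-01,  5.07516498e-01,
         6.16464383e+01],
       [-5.48702452e-01, -3.59646591e-01,  7.54705207e-01,
        -1.04865317e+03],
       [ 2.40728358e-02, -9.09160846e-01, -4.15748788e-01,
         5.59051226e+02],
       [ 0.00000000e+00,  0.00000000e+00,  0.00000000e+00,
         1.00000000e+00]])}
top {'fx': 578.7665109693173, 'fy': 578.7665109693173, 'cx': 320.6419231769184, 'cy': 231.4007583795256, 'extrinsics': array([[-2.48942072e-02, -9.80069317e-01,  1.97089856e-01,
         3.28516536e+02],
       [-9.99632763e-01,  2.65155586e-02,  5.59146114e-03,
        -2.47831991e+02],
       [-1.07059671e-02, -1.96878282e-01, -9.80369484e-01,
         1.49705342e+03],
       [ 0.00000000e+00,  0.00000000e+00,  0.00000000e+00,
         1.00000000e+00]])}
```

View pics/side0.png

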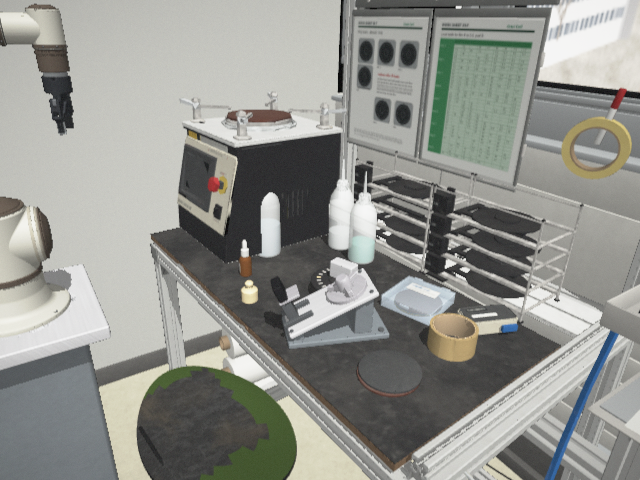

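View pics/top0.png

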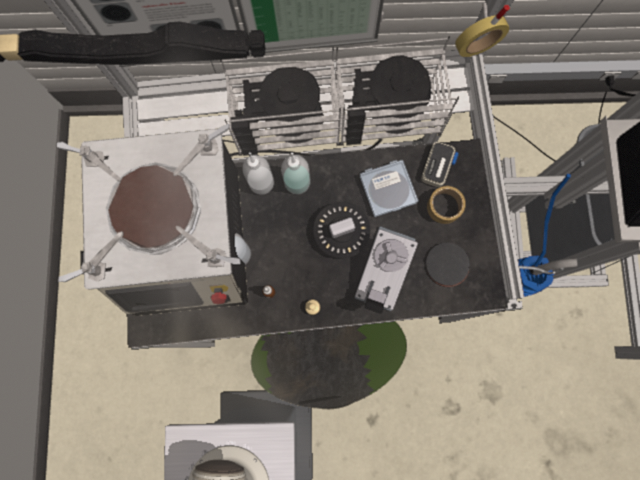

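The side view shows the stand at about (330,305) with the plate behind it. The top view shows the plate at (341,229), the stand's spindle at (388,255) and its lock grip at (375,297). Next I'll measure these from depth.

```bash
python3 - <<'E'
from h import *
t=np.load("top0.npz"); s=np.load("side0.npz"); W=t["W"]; 
for n,(u,v) in dict(plate=(341,229),spindle=(388,255),lock=(375,297),dropper=(267,290),weight=(312,308),b1=(254,160),b2=(293,160),lapTL=(85,145),lapBR=(240,305),lapc=(150,205),bench=(300,260),lapperlever=(210,280)).items(): print(n,W[v,u].round(1))
# bar top
w=W[195:265,300:385].reshape(-1,3); b=w[(w[:,2]>68)&(w[:,2]<86)]
r=cv2.minAreaRect(b[:,:2].astype(np.float32)); print("bar",len(b),np.median(b[:,2]),r)
d=w[(w[:,2]>31)&(w[:,2]<42)]; print("disc",len(d),cv2.minEnclosingCircle(d[:,:2].astype(np.float32)),np.median(d[:,2]))
S=s["W"].reshape(-1,3); m=(np.hypot(*(S[:,:2]-b[:,:2].mean(0)).T)<60)&(S[:,2]>70)&(S[:,2]<88); q=S[m];print("side bar",len(q),q[:,:2].mean(0) if len(q) else 0,np.percentile(q[:,2],[10,50,90]) if len(q) else 0)
np.set_printoptions(linewidth=200,suppress=True)
im=t["im"][215:320,345:430]; save(cv2.resize(im,None,fx=6,fy=6,interpolation=cv2.INTER_CUBIC)[:,:],"c1.png")
A=W[225:315:6,350:430:6]; print(A[...,2].round(0))
sim=s["im"][245:355,260:400]; save(cv2.resize(sim,None,fx=5,fy=5,interpolation=cv2.INTER_CUBIC),"c2.png")
E
```

```text
plate [ 618.3 -290.8   79.4]
spindle [ 542.9 -400.3  121.1]
lock [ 445.  -366.6  100. ]
dropper [ 469.4 -105.9   91.8]
weight [ 425.9 -213.3   50.3]
b1 [765.6 -87.9 196.2]
b2 [ 762.3 -179.8  198.4]
lapTL [772.3 265.2 308.7]
lapBR [441.6 -27.    1.4]
lapc [626.8 110.3 337.7]
bench [ 554.4 -183.6    2.2]
lapperlever [478.9   2.3 245.9]
bar 406 76.95308449642664 ((580.2373657226562, -323.9146728515625), (152.38656616210938, 64.19886779785156), 33.74689483642578)
disc 1795 ((647.15185546875, -319.4569396972656), 107.54335021972656) 34.662615165385205
side bar 215 [ 623.37305514 -297.3586869 ] [71.84338017 76.14933471 77.72393814]
[[ 78.  30.  32.  37.  -1.   2.  -2.   1.   5.  -6.   0.   1.   6.   4.]
 [ 52.  34.  38.  33.  -3. 108.  11.   2.   3.   6.  -5.   1.  -0.  -3.]
 [ 34.  32.  34.  34.   5. 102. 102. 107. 104.  15.  11.   4.  -6.   7.]
 [ 31.  38.  33.  -2.  94. 102. 121. 106. 113. 103. 101. 111.  nan   3.]
 [ 35.  38.  31.   2.  85.  92.  97. 101. 105. 108. 108.  -3.   5.  -3.]
 [ 32.  -4.  -2.   1.  87.  90. 123. 118.  93. 103.  93.  -1.  -6.  13.]
 [ -3.   2.   2.  73.  75.  83. 107. 111.  89. 109.  89.   6.  -1.   4.]
 [ -3.  -5.  -5.  69.  72.  76.  81.  82.  87.  84.  -3.  -3.   7.   6.]
 [  5.   2.  -4.  66.  62.  63.  71.  71.  68.  78.  -1.  -4.   4.   7.]
 [ -5.  -3.  57.  55.  56.  57.  64.  63.  63.  -0.  -3.  -3.   2.  -6.]
 [  4.  -4.  43.  42.  49.  56.  55.  56.  52.   1.  -3.  -4.  -2.  -2.]
 [  3.   3.  46.  49.  97.  55.  60.  55.  51.   2.  -4.  -3.   1.  10.]
 [ -1.  12.  33.  90.  94.  97.  55.  45.  -2.   3.   3.  -2.   7.  -4.]
 [  4.   2.   2. 121. 118. 102.  38.  38.   2.   0.  -6.  -1.  -5.  -0.]
 [ -5.  -2.   0. 115. 113. 121.  13.   2.   3.   2.   4.  -2.   6.   3.]]
```

View pics/c1.png

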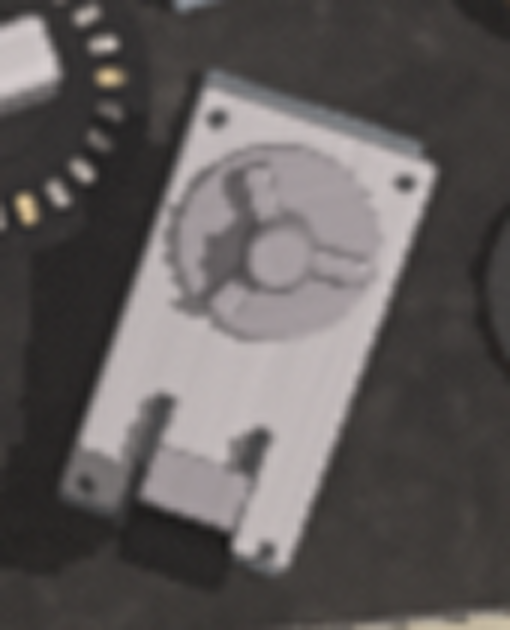

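The crop shows the nose at about (392,257) in full-image pixels, with three lugs (right, upper-left, lower-left), and the lock at the low end. Rows can't tilt the tool, so the plate will have to swivel in the pads to match the incline. I'll lift over the lapper and cross for a close wrist view.

Request:
{"fn": "play_rows", "kwargs": {
  "motion": [
    {"linear":[0,0,-60]},
    {"linear":[0,0,-60]},
    {"linear":[0,0,-60]},
    {"linear":[0,0,-60]},
    {"linear":[0,0,-60]},
    {"linear":[38,-32,0]},
    {"linear":[38,-32,0]},
    {"linear":[38,-32,0]},
    {"linear":[38,-32,0]},
    {"linear":[38,-32,0]}
  ],
  "hand": 85
}}

```text
validation failed for argument at $.mo...
```

Request:
{"fn": "play_rows", "kwargs": {
  "motion": [
    {"linear":[38,-32,0]},
    {"linear":[38,-32,0]},
    {"linear":[38,-32,0]},
    {"linear":[38,-32,0]},
    {"linear":[38,-32,0]},
    {"linear":[38,-32,0]},
    {"linear":[38,-32,0]},
    {"linear":[38,-32,0]},
    {"linear":[38,-32,0]},
    {"linear":[38,-32,0]}
  ]
}}

```text
validation failed for argument at $.mo...
```

Request:
{"fn": "play_rows", "kwargs": {
  "motion": [
    {"linear":[38,-32,0]},
    {"linear":[38,-32,0]},
    {"linear":[38,-32,0]},
    {"linear":[38,-32,0]},
    {"linear":[38,-32,0]},
    {"linear":[0,0,0]}
  ]
}}

```text
validation failed for argument at $.mo...
```

Request:
{"fn": "play_rows", "kwargs": {
  "motion": [
    {"linear":[0,0,-60],"yaw":0},
    {"linear":[0,0,-60],"yaw":0},
    {"linear":[0,0,-60],"yaw":0},
    {"linear":[0,0,-60],"yaw":0},
    {"linear":[0,0,-60],"yaw":0}
  ],
  "hand": 85
}}

```text
time_s: 0.72
tool_pos: [211.1, 587.6, 533.1]
eef_rot: [-0.0, -0.575, 0.818, -0.0]
wrist_force: [-0.0, 0.5, 0.6]
finger_gap: 84.7
```

Request:
{"fn": "play_rows", "kwargs": {
  "motion": [
    {"linear":[38,-32,0],"yaw":0},
    {"linear":[38,-32,0],"yaw":0},
    {"linear":[38,-32,0],"yaw":0},
    {"linear":[38,-32,0],"yaw":0},
    {"linear":[38,-32,0],"yaw":0},
    {"linear":[38,-32,0],"yaw":0},
    {"linear":[38,-32,0],"yaw":0},
    {"linear":[38,-32,0],"yaw":0},
    {"linear":[38,-32,0],"yaw":0},
    {"linear":[38,-32,0],"yaw":0}
  ]
}}

```text
time_s: 1.98
tool_pos: [383.9, 120.8, 531.1]
eef_rot: [-0.0, -0.576, 0.818, 0.0]
wrist_force: [0.4, 0.6, -0.2]
finger_gap: 84.5
```

Request:
{"fn": "play_rows", "kwargs": {
  "motion": [
    {"linear":[38,-32,0],"yaw":0},
    {"linear":[38,-32,0],"yaw":0},
    {"linear":[38,-32,0],"yaw":0},
    {"linear":[38,-32,0],"yaw":0},
    {"linear":[38,-32,0],"yaw":0},
    {"linear":[38,-32,0],"yaw":0},
    {"linear":[38,-32,0],"yaw":0},
    {"linear":[38,-32,0],"yaw":0},
    {"linear":[38,-32,0],"yaw":0},
    {"linear":[38,-32,0],"yaw":0}
  ]
}}

```text
time_s: 3.22
tool_pos: [557.0, -344.9, 530.8]
eef_rot: [-0.0, -0.575, 0.818, 0.0]
wrist_force: [1.4, 0.1, 1.1]
finger_gap: 85.1
```

Request:
{"fn": "play_rows", "kwargs": {
  "motion": [
    {"linear":[0,0,50],"yaw":0},
    {"linear":[0,0,50],"yaw":0},
    {"linear":[0,0,50],"yaw":0},
    {"linear":[0,0,50],"yaw":0},
    {"linear":[0,0,0],"yaw":0}
  ]
}}

```text
time_s: 3.85
tool_pos: [554.6, -342.3, 325.9]
eef_rot: [-0.003, -0.575, 0.818, 0.005]
wrist_force: [-0.0, -1.1, 1.3]
finger_gap: 85.0
```

```bash
python3 - <<'E'
from h import *
o=bot.observe(); print(o["joint_pos"].round(3),o["tool_pos"].round(1),R.from_quat(o["eef_rot"],scalar_first=True).as_matrix().round(3))
im,d,W,p=cloud("wrist"); save(im,"w1.png"); np.savez("w1.npz",im=im,d=d,W=W); print(p)
E
```

```text
[-3.060e-01  3.960e-01  2.580e-01 -1.000e-03 -1.444e+00  1.532e+00] [ 554.6 -342.3  325.9] [[-0.338 -0.941 -0.011]
 [-0.941  0.338  0.005]
 [-0.001  0.012 -1.   ]]
{'fx': 371.64829954431775, 'fy': 371.64829954431775, 'cx': 315.3941794632574, 'cy': 236.66645898458674, 'extrinsics': array([[-3.37166147e-01, -8.97459080e-01, -2.84404974e-01,
         6.26022209e+02],
       [-9.41444847e-01,  3.21166819e-01,  1.02632712e-01,
        -3.69013828e+02],
       [-7.67218832e-04,  3.02355874e-01, -9.53194805e-01,
         4.66548387e+02],
       [ 0.00000000e+00,  0.00000000e+00,  0.00000000e+00,
         1.00000000e+00]])}
```

View pics/w1.png

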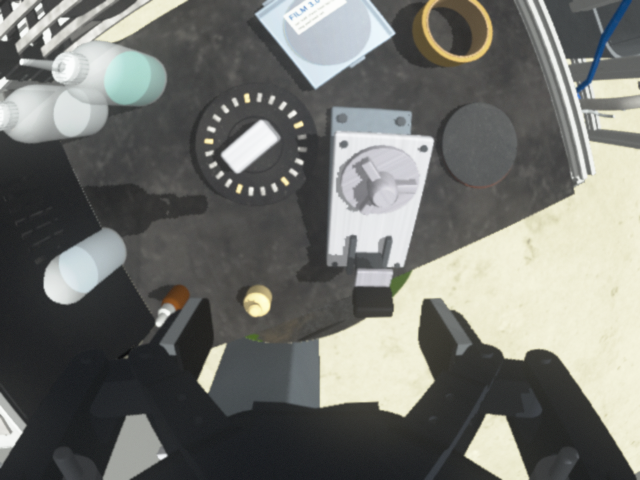

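The wrist view shows the bar grip at (250,147), the spindle nose at about (383,190) with three lugs, and the lock block at (374,300). Now I'll fit the bar and the inclined frame.

```bash
cat >> h.py <<'E'
def plane(P,it=6,tol=8):
    m=np.ones(len(P),bool)
    for _ in range(it):
        c=P[m].mean(0); n=np.linalg.svd(P[m]-c,full_matrices=False)[2][2]; n*=np.sign(n[2]); m=abs((P-c)@n)<tol
    return c,n,m
def rect(pts2):
    c=pts2.mean(0); pc=pts2-c; w,v=np.linalg.eigh(pc.T@pc); a=v[:,1]
    f=np.stack([pc@a,pc@np.array([-a[1],a[0]])]); return c,a,f.std(1)*np.sqrt(12)
E
python3 - <<'E'
from h import *
z=np.load("w1.npz"); im=z["im"]; W=z["W"]; g=im.min(2)
# bar
m=np.zeros((480,640),bool); m[112:180,212:290]=1
b=W[m&(W[...,2]>66)&(W[...,2]<90)&(g>130)]; c,a,s=rect(b[:,:2]); print("bar",len(b),c,np.median(b[:,2]),np.degrees(np.arctan2(a[1],a[0])),s)
# disc dark ring
m[:]=0; m[80:215,185:325]=1
d=W[m&(W[...,2]>24)&(W[...,2]<45)]; 
print("disc",len(d),d.mean(0),np.percentile(d[:,:2],[1,99],axis=0))
# slope plate
m[:]=0; m[130:265,325:435]=1
# plate region outside flange
vv,uu=np.mgrid[0:480,0:640]
far=np.hypot(uu-378,vv-180)>45
P=W[m&(g>140)&far&(W[...,2]>25)]; c,n,k=plane(P); print("slope",len(P),k.sum(),c,n,"tilt",np.degrees(np.arccos(n[2])),"az",np.degrees(np.arctan2(n[1],n[0])))
# rect extents & axis on plate (in-plane)
e=np.array([-n[0],-n[1],0]);x=np.array([0,0,1.])-n*n[2];x/=np.linalg.norm(x);y=np.cross(n,x)
A=W[m&(W[...,2]>25)]; h=(A-c)@n; q=A[abs(h)<8]; uv=np.stack([(q-c)@x,(q-c)@y],1).astype(np.float32); print("plate rect",cv2.minAreaRect(uv),uv.mean(0))
# heights above plate
h=np.einsum('ijk,k->ij',W-c,n); np.set_printoptions(linewidth=220,suppress=True)
print(h[150:220:5,335:430:6].round(0))
for nm,(u,v) in dict(lock=(374,302),nose=(383,190)).items():
    w=np.nanmedian(W[v-4:v+5,u-4:u+5].reshape(-1,3),0); print(nm,w,[(w-c)@k for k in(x,y,n)])
save(cv2.resize(im[120:330,310:450],None,fx=4,fy=4,interpolation=cv2.INTER_CUBIC)[:600],"c3.png"); print(x,y)
for sname in("top0.npz","side0.npz"):
    t=np.load(sname)["W"].reshape(-1,3); q=t[(abs((t-c)@n)<8)&(abs((t-c)@x)<90)&(abs((t-c)@y)<60)&(t[:,2]>25)]; cc,nn,k=plane(q); print(sname,len(q),cc,nn,np.degrees(np.arccos(nn[2])),(cc-c)@n)
E
```

```text
bar 1534 [ 627.12781202 -294.61712461] 75.66375747415168 108.48242055644913 [59.49082355 29.60251461]
disc 10370 [ 627.60630663 -296.69021395   32.77555286] [[ 557.62604753 -365.17044728]
 [ 696.5507197  -224.32076286]]
slope 4462 4430 [ 513.88409929 -396.31023997   68.17761756] [-0.38482091  0.15008852  0.91070648] tilt 24.396834372410257 az 158.69313523933542
plate rect ((3.3956222534179688, -1.6060714721679688), (182.61697387695312, 100.51388549804688), 0.18574251234531403) [12.927664   1.9475323]
[[  2.   0.  -0.  -0.   2.   6.  10.   8.  10.   9.   9.   4.  -0.   1.   1.   4.]
 [  1.   1.   1.   3.   8.   9.   8.  11.   9.   9.   8.   9.   6.   1.   1.   1.]
 [  2.   1.  -0.   8.   8.  16.  12.   8.  10.   8.   8.  10.   9.   5.   0.   0.]
 [  2.   1.   7.  10.   9.  21.  22.  10.   9.   9.   9.  10.  10.   9.   1.   1.]
 [  1.   3.  10.  10.   9.  21.  21.  13.   8.   9.  10.   9.   9.   8.   1.   2.]
 [ -0.   5.   9.   9.   7.   9.  21.  21.  16.  14.   9.  10.   8.  10.   0.   0.]
 [  2.   9.   9.   9.  10.   9.  21.  22.  27.  24.  13.  11.  12.  11.   1. -75.]
 [ -1.   8.  
[... 502 characters left out ...]
  0.   0.   0.   1.   1.   0.   1.  -0.   0.  -0.  -1. -56. -55.]]
lock [ 429.7065696  -365.52944794  113.1646665 ] [np.float64(-63.024863744582674), np.float64(-1.9101335623024098), np.float64(77.98311467788602)]
nose [ 545.32602132 -408.18161426  120.85838627] [np.float64(52.36558440613407), np.float64(0.3648880577799838), np.float64(34.095451429705705)]
[ 0.8484576  -0.33091691  0.41305411] [0.36336286 0.9316477  0.        ]
top0.npz 1794 [ 509.90804879 -395.38410933   68.53891772] [-0.39641933  0.15326442  0.90518602] 25.151651077436966 1.9981073714134685
side0.npz 1871 [ 499.27390001 -413.44574737   66.02284989] [-0.4014301   0.12900362  0.90675903] 24.938753090797928 1.0881063657109653
```

View pics/c3.png

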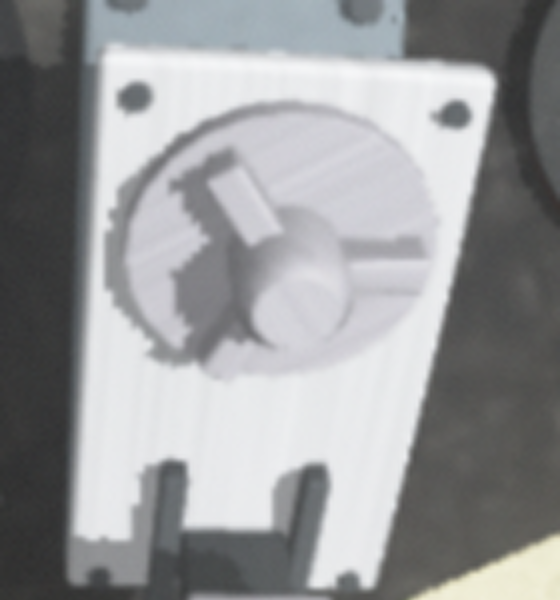

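```bash
python3 - <<'E'
from h import *
z=np.load("w1.npz"); W=z["W"]
az=np.radians(158.7);t=np.radians(25)
n=np.array([np.sin(t)*np.cos(az),np.sin(t)*np.sin(az),np.cos(t)]); x=np.array([0,0,1.])-n*n[2];x/=np.linalg.norm(x);y=np.cross(n,x)
c=np.array([513.88409929,-396.31023997,68.17761756])
Q=W[130:270,320:440].reshape(-1,3); L=np.stack([(Q-c)@x,(Q-c)@y,(Q-c)@n],1)
pl=L[(abs(L[:,2])<4)]; print("plane resid vs x,y",np.polyfit(pl[:,0],pl[:,2],1))
f=L[(abs(L[:,2]-9)<2.5)&(abs(L[:,0]-50)<48)&(abs(L[:,1])<48)]; (fx,fy),fr=cv2.minEnclosingCircle(f[:,:2].astype(np.float32)); fz=np.median(f[:,2]); print("flange",fx,fy,fr,fz)
nz=L[(L[:,2]>fz+24)&(L[:,2]<fz+30)&(abs(L[:,0]-fx)<40)&(abs(L[:,1])<40)]; print("nose tip",len(nz),nz.mean(0),np.ptp(nz,axis=0))
for O in ((fx,fy),):
    O=np.array(O); r=L[:,:2]-O; rr=np.hypot(*r.T); m=(L[:,2]>fz+10)&(L[:,2]<fz+14)&(rr>18)&(rr<40); a=np.degrees(np.arctan2(r[m,1],r[m,0]))
    print(np.histogram(a,36,(-180,180))[0])
    k=np.angle(np.mean(np.exp(3j*np.radians(a))))/3; print("lug angle mod120",np.degrees(k),[ (np.median(a[abs((a-q+180)%360-180)<30])) for q in np.degrees(k)+np.array([-120,0,120])])
S=c+x*fx+y*fy+n*fz; print("seat",S,"x",x,"y",y,"n",n,"tip",S+26*n,"lockgrip pred",S-119*x+80*n)
E
```

```text
plane resid vs x,y [-0.0034933   0.30994227]
flange 44.01015090942383 -1.6627216339111328 41.38286209106445 8.303067530485741
nose tip 393 [44.94514434 -1.22184547 34.14862559] [23.78997388 25.2204129   3.82426094]
[ 0  0  0  0  0  0  0  0 48 64 43  0  0  0  0  0  0  0  0  0 53 81 38  0
  0  0  0  0  0  0  0  0 45 55 20  0]
lug angle mod120 33.98106003383907 [np.float64(-85.62240790222924), np.float64(34.11542366613003), np.float64(152.73909703004958)]
seat [ 547.1729111  -411.07363269   94.3022458 ] x [ 0.84439901 -0.32921742  0.42261826] y [0.36325123 0.93169123 0.        ] n [-0.39374973  0.1535166   0.90630779] tip [ 536.9354182  -407.08220099  117.86624826] lockgrip pred [ 415.18945019 -359.61543156  116.51529561]
```

Measurements agree: bar at (627,-295), top at 76, 59x30 mm. Seat at (547,-411,94), flange radius 41, nose height 26, lugs at 34° mod 120. The bar has to end up nearly across the slope, so I'll grip it over its ends: the jaw axis then lies across the slope and the plate can pivot in the pads.

Request:
{"fn": "play_rows", "kwargs": {
  "motion": [
    {"linear":[0,0,0],"yaw":-9.6},
    {"linear":[0,0,0],"yaw":-9.6},
    {"linear":[0,0,0],"yaw":-9.5},
    {"linear":[0,0,0],"yaw":-9.5},
    {"linear":[-11,-42,40],"yaw":0},
    {"linear":[-11,-42,40],"yaw":0},
    {"linear":[0,0,40],"yaw":0},
    {"linear":[0,0,40],"yaw":0},
    {"linear":[0,0,0],"yaw":0},
    {"linear":[0,0,0],"yaw":0}
  ]
}}

```text
time_s: 5.15
tool_pos: [631.6, -297.0, 175.2]
eef_rot: [-0.001, 0.811, -0.584, 0.003]
wrist_force: [0.9, -0.1, 0.0]
finger_gap: 85.5
```

```bash
cat >> h.py <<'E'
def delta(tgt):
    o=bot.observe(); M=R.from_quat(o["eef_rot"],scalar_first=True).as_matrix()
    print("tcp",o["tool_pos"].round(1),"xaz",np.degrees(np.arctan2(M[1,0],M[0,0])).round(2),"zaxis",M[:,2].round(3),"F",o["wrist_force"].round(1),"M",o["moment"].round(2),"gap",round(o["finger_gap"],1),"q",o["joint_pos"].round(2),"t",o["time_s"])
    if tgt is not None: print("move",(M.T@(np.array(tgt)-o["tool_pos"])).round(1))
E
python3 - <<'E'
from h import *
delta([627,-294.7,50])
E
```

```text
tcp [ 631.6 -297.   175.2] xaz -71.52 zaxis [ 0.006 -0.003 -1.   ] F [ 0.9 -0.1  0. ] M [0.01 0.   0.02] gap 85.5 q [-0.21  0.54  0.12  0.   -1.15  2.1 ] t 5.15
move [ -4.2   4.3 125.2]
```

Request:
{"fn": "play_rows", "kwargs": {
  "motion": [
    {"linear":[-3.5,4.5,30],"yaw":0},
    {"linear":[0,0,40],"yaw":0},
    {"linear":[0,0,40],"yaw":0},
    {"linear":[0,0,15],"yaw":0},
    {"linear":[0,0,0],"yaw":0},
    {"linear":[0,0,0],"yaw":0}
  ]
}}

```text
time_s: 5.9
tool_pos: [625.9, -294.7, 49.1]
eef_rot: [-0.001, 0.811, -0.584, 0.002]
wrist_force: [1.0, 0.6, 0.3]
finger_gap: 84.9
```

```bash
python3 - <<'E'
from h import *
delta([627,-294.7,50])
im,d,W,p=cloud("wrist"); save(im,"w2.png")
E
```

```text
tcp [ 625.9 -294.7   49.1] xaz -71.53 zaxis [ 0.005 -0.002 -1.   ] F [1.  0.6 0.3] M [-0.02  0.02  0.02] gap 84.9 q [-0.21  0.65 -0.02  0.   -0.89  2.1 ] t 5.9
move [ 0.4 -1.1 -0.9]
```

Request:
{"fn": "play_rows", "kwargs": {
  "motion": [
    {"linear":[0,0,0],"yaw":0},
    {"linear":[0,0,0],"yaw":0},
    {"linear":[0,0,0],"yaw":0},
    {"linear":[0,0,0],"yaw":0},
    {"linear":[0,0,0],"yaw":0},
    {"linear":[0,0,-15],"yaw":0},
    {"linear":[0,0,-30],"yaw":0},
    {"linear":[0,0,0],"yaw":0}
  ],
  "hand": 40,
  "force": 40
}}

```text
time_s: 6.95
tool_pos: [625.6, -294.6, 93.6]
eef_rot: [-0.001, 0.811, -0.585, 0.003]
wrist_force: [0.4, -0.6, -3.5]
finger_gap: 59.1
```

Request:
{"fn": "play_rows", "kwargs": {
  "motion": [
    {"linear":[0,0,-50],"yaw":0},
    {"linear":[0,0,-50],"yaw":0},
    {"linear":[0,0,-50],"yaw":0},
    {"linear":[0,0,-50],"yaw":0},
    {"linear":[0,0,-50],"yaw":0},
    {"linear":[0,0,-10],"yaw":9.1},
    {"linear":[0,0,-10],"yaw":9.1},
    {"linear":[0,0,-10],"yaw":9.0},
    {"linear":[0,0,0],"yaw":9.0}
  ]
}}

```text
time_s: 8.07
tool_pos: [624.1, -293.8, 369.8]
eef_rot: [-0.0, -0.587, 0.809, 0.001]
wrist_force: [-1.0, 0.2, -4.3]
finger_gap: 59.3
```

Request:
{"fn": "play_rows", "kwargs": {
  "motion": [
    {"linear":[35,22,-40],"yaw":0},
    {"linear":[35,22,-40],"yaw":0},
    {"linear":[35,22,-40],"yaw":0},
    {"linear":[35,22,-40],"yaw":0},
    {"linear":[0,0,0],"yaw":0},
    {"linear":[0,0,0],"yaw":0}
  ]
}}

```text
time_s: 8.82
tool_pos: [498.1, -400.3, 528.8]
eef_rot: [-0.0, -0.59, 0.808, 0.002]
wrist_force: [-0.6, -0.4, -6.0]
finger_gap: 59.6
```

```bash
python3 - <<'E'
from h import *
delta(None)
o=bot.observe()
im,d,W,p=cloud("side"); np.savez("s2.npz",im=im,d=d,W=W)
E_=np.array(p["extrinsics"]); q=np.linalg.inv(E_)@np.append(o["tool_pos"]+[0,0,-25],1); u=p["fx"]*q[0]/q[2]+p["cx"]; v=p["fy"]*q[1]/q[2]+p["cy"]; print(u,v)
u,v=int(u),int(v); save(cv2.resize(im[max(0,v-50):v+50,u-65:u+65],None,fx=6,fy=6,interpolation=cv2.INTER_CUBIC),"s2.png")
E
```

```text
tcp [ 498.1 -400.3  528.8] xaz -107.74 zaxis [-0.002  0.003 -1.   ] F [-0.6 -0.4 -6. ] M [ 0.07 -0.05  0.01] gap 59.6 q [-0.43  0.41  0.77 -0.   -1.93  1.69] t 8.825
328.3622917464243 63.49951414641208
```

View pics/s2.png

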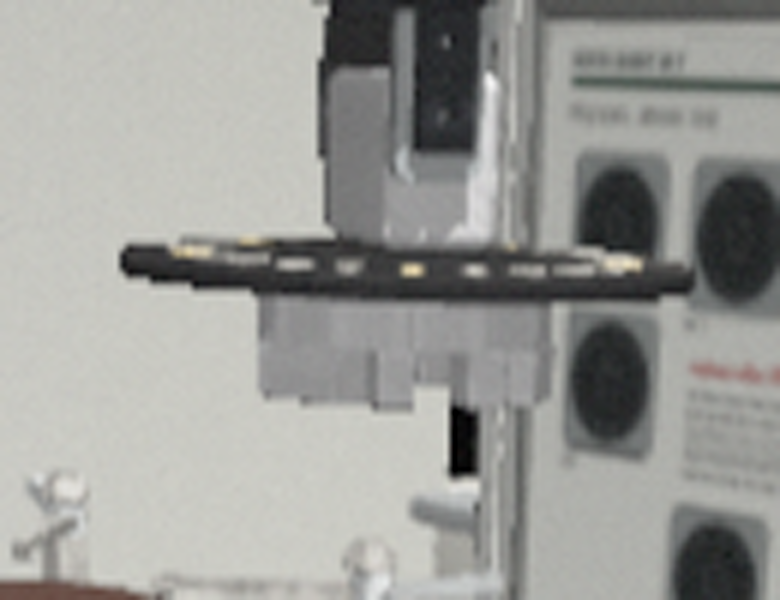

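The side view shows one notch cutting the hub's lower edge at crop (430,395), right under the bar end on the tool's +x side. So plate x equals tool x, and the current yaw (-107.7°) is the right one of the two. I'll move above the spindle.

Request:
{"fn": "play_rows", "kwargs": {
  "motion": [
    {"linear":[-1,-11,45],"yaw":0},
    {"linear":[-1,-11,50],"yaw":0},
    {"linear":[-1,-11,50],"yaw":0},
    {"linear":[-1,-10,50],"yaw":0},
    {"linear":[-1,0,50],"yaw":0},
    {"linear":[0,0,50],"yaw":0},
    {"linear":[0,0,30],"yaw":0},
    {"linear":[0,0,0],"yaw":0},
    {"linear":[0,0,0],"yaw":0}
  ],
  "force": 30
}}

```text
time_s: 10.0
tool_pos: [540.9, -408.8, 207.1]
eef_rot: [-0.0, -0.59, 0.807, -0.001]
wrist_force: [-0.2, -1.0, -3.2]
finger_gap: 59.3
```

```bash
python3 - <<'E'
from h import *
delta([540.6,-408.5,175])
E
```

```text
tcp [ 540.9 -408.8  207.1] xaz -107.68 zaxis [ 0.001 -0.001 -1.   ] F [-0.2 -1.  -3.2] M [-0.02 -0.05 -0.04] gap 59.3 q [-0.41  0.49  0.12  0.   -1.2   1.67] t 10.0
move [-0.3  0.4 32.1]
```

Request:
{"fn": "play_rows", "kwargs": {
  "motion": [
    {"linear":[0,0,20],"yaw":0},
    {"linear":[0,0,12],"yaw":0},
    {"linear":[0,0,4],"yaw":0},
    {"linear":[0,0,4],"yaw":0},
    {"linear":[0,0,0],"yaw":0}
  ]
}}

```text
time_s: 10.62
tool_pos: [540.1, -409.0, 166.6]
eef_rot: [0.0, -0.59, 0.808, -0.0]
wrist_force: [-0.7, -0.8, -3.8]
finger_gap: 59.0
```

Request:
{"fn": "play_rows", "kwargs": {
  "motion": [
    {"linear":[0,0,3],"yaw":0},
    {"linear":[0,0,3],"yaw":0},
    {"linear":[0,0,0],"yaw":0}
  ]
}}

```text
time_s: 11.0
tool_pos: [540.6, -409.6, 163.5]
eef_rot: [0.0, -0.59, 0.807, -0.002]
wrist_force: [-1.8, 1.2, 5.0]
finger_gap: 59.5
```

Request:
{"fn": "play_rows", "kwargs": {
  "motion": [
    {"linear":[0,3,1.5],"yaw":0},
    {"linear":[0,3,1.5],"yaw":0},
    {"linear":[0,0,0],"yaw":0}
  ],
  "force": 25
}}

```text
time_s: 11.38
tool_pos: [538.9, -409.0, 162.8]
eef_rot: [0.003, -0.59, 0.807, -0.007]
wrist_force: [2.4, 0.2, 7.0]
finger_gap: 59.3
```

```bash
python3 - <<'E'
from h import *
delta(None)
E
```

```text
tcp [ 538.9 -409.   162.8] xaz -107.67 zaxis [ 0.014 -0.008 -1.   ] F [2.4 0.2 7. ] M [ 0.38 -1.39 -0.03] gap 59.3 q [-0.41  0.51  0.04  0.   -1.08  1.67] t 11.375
```

Request:
{"fn": "play_rows", "kwargs": {
  "motion": [
    {"linear":[0,3,1.5],"yaw":0},
    {"linear":[0,3,1.5],"yaw":0},
    {"linear":[0,3,1.5],"yaw":0},
    {"linear":[0,0,0],"yaw":0}
  ],
  "force": 20
}}

```text
time_s: 11.88
tool_pos: [528.0, -405.5, 155.0]
eef_rot: [0.001, -0.59, 0.807, -0.004]
wrist_force: [3.3, -0.6, 1.8]
finger_gap: 59.5
```

```bash
python3 - <<'E'
from h import *
delta(None)
im,d,W,p=cloud("wrist"); np.savez("w3.npz",im=im,d=d,W=W); save(im,"w3.png")
im,d,W,p=cloud("side"); np.savez("s3.npz",im=im,d=d,W=W); save(cv2.resize(im[210:350,245:405],None,fx=4,fy=4,interpolation=cv2.INTER_CUBIC),"s3.png")
E
```

```text
tcp [ 528.  -405.5  155. ] xaz -107.71 zaxis [ 0.007 -0.004 -1.   ] F [ 3.3 -0.6  1.8] M [-0.42 -1.31  0.02] gap 59.5 q [-0.41  0.51  0.01  0.   -1.06  1.67] t 11.875
```

View pics/s3.png

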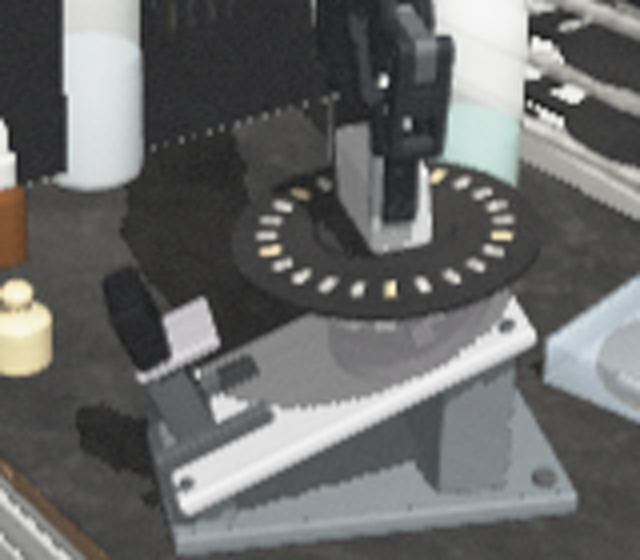

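The plate is swivelling in the pads as planned, and the hub is on the spindle. I'll check its pose by a depth fit.

```bash
cat >> h.py <<'E'
S=np.array([547.17,-411.07,94.30]);az=np.radians(158.7);tt=np.radians(25)
sn=np.array([np.sin(tt)*np.cos(az),np.sin(tt)*np.sin(az),np.cos(tt)]); sx=np.array([0,0,1.])-sn*sn[2];sx/=np.linalg.norm(sx);sy=np.cross(sn,sx)
def disc(W,im):
    Q=W.reshape(-1,3); L=np.stack([(Q-S)@sx,(Q-S)@sy,(Q-S)@sn],1)
    k=(np.hypot(L[:,0],L[:,1])<85)&(L[:,2]>22)&(L[:,2]<75)&(np.isfinite(L[:,0])); P=L[k]
    best=None; rng=np.random.default_rng(0)   # ransac
    for _ in range(300):
        a=P[rng.choice(len(P),3,False)]; n=np.cross(a[1]-a[0],a[2]-a[0]); l=np.linalg.norm(n)
        if l<500: continue
        n/=l; n*=np.sign(n[2]); 
        if n[2]<.8: continue
        m=abs((P-a[0])@n)<2.5
        if best is None or m.sum()>best.sum(): best=m
    p=P[best]; c=p.mean(0); n=np.linalg.svd(p-c,full_matrices=False)[2][2]; n*=np.sign(n[2])
    (u,v),r=cv2.minEnclosingCircle(p[:,:2].astype(np.float32)); z=c[2]-((u-c[0])*n[0]+(v-c[1])*n[1])/n[2]
    ctr=np.array([u,v,z]); print("disc n",n.round(3),"lean deg",np.degrees(np.arccos(n[2])).round(1),"top centre",ctr.round(1),"r",round(r,1),"npts",len(p),"origin",(ctr-37*n).round(1))
    # bar
    h=(P-ctr)@n; b=P[(h>34)&(h<44)]
    if len(b)>30: cc,a,s=rect(b[:,:2]); print("bar",len(b),cc.round(1),"ang",np.degrees(np.arctan2(a[1],a[0])).round(1),s.round(0))
    return P,best
E
python3 - <<'E'
from h import *
for f in("w3","s3"):
    z=np.load(f+".npz"); disc(z["W"],z["im"])
E
```

```text
disc n [ 0.334 -0.011  0.942] lean deg 19.5 top centre [ 9.1 -2.4 47.3] r 74.2 npts 45332 origin [-3.3 -2.  12.4]
bar 128 [ 35.  -16.6] ang 92.6 [35.  1.]
disc n [ 0.332 -0.015  0.943] lean deg 19.4 top centre [ 7.4 -3.  48.7] r 74.4 npts 1870 origin [-4.8 -2.5 13.8]
```

Request:
{"fn": "play_rows", "kwargs": {
  "motion": [
    {"linear":[0,3,2],"yaw":0},
    {"linear":[0,3,2],"yaw":0},
    {"linear":[0,3,2.5],"yaw":0},
    {"linear":[0,3,2.5],"yaw":0},
    {"linear":[0,0,0],"yaw":0}
  ]
}}

```text
time_s: 12.6
tool_pos: [517.2, -401.6, 149.1]
eef_rot: [0.002, -0.59, 0.807, -0.004]
wrist_force: [1.9, 4.7, 16.9]
finger_gap: 59.2
```

```bash
cat > d.py <<'E'
from h import *
delta(None)
im,d,W,p=cloud("wrist"); disc(W,im)
im,d,W,p=cloud("side"); disc(W,im)
E
python3 d.py
```

```text
tcp [ 517.2 -401.6  149.1] xaz -107.64 zaxis [ 0.008 -0.005 -1.   ] F [ 1.9  4.7 16.9] M [ 0.91 -1.03 -0.05] gap 59.2 q [-0.41  0.49 -0.03  0.   -1.04  1.67] t 12.6
disc n [ 0.177 -0.011  0.984] lean deg 10.2 top centre [ 2.2 -2.  46.7] r 73.9 npts 46870 origin [-4.3 -1.6 10.3]
disc n [ 0.173 -0.016  0.985] lean deg 10.0 top centre [ 2.  -2.7 47.7] r 74.7 npts 1967 origin [-4.3 -2.1 11.3]
```

Request:
{"fn": "play_rows", "kwargs": {
  "motion": [
    {"linear":[0,3,0],"yaw":0},
    {"linear":[0,3,0],"yaw":0},
    {"linear":[0,3,0.5],"yaw":0},
    {"linear":[0,0,0],"yaw":0}
  ]
}}

```text
time_s: 13.2
tool_pos: [509.0, -399.0, 145.2]
eef_rot: [0.002, -0.59, 0.807, -0.004]
wrist_force: [6.1, -1.1, 3.5]
finger_gap: 59.5
```

```bash
python3 d.py
```

```text
tcp [ 509.  -399.   145.2] xaz -107.69 zaxis [ 0.008 -0.004 -1.   ] F [ 6.1 -1.1  3.5] M [-0.39 -2.23  0.04] gap 59.5 q [-0.41  0.48 -0.06  0.   -1.02  1.68] t 13.2
disc n [ 0.057 -0.02   0.998] lean deg 3.5 top centre [-0.8 -2.3 46.5] r 74.0 npts 48767 origin [-2.9 -1.6  9.6]
disc n [ 0.05  -0.022  0.999] lean deg 3.1 top centre [-3.1 -2.8 47.7] r 74.8 npts 2023 origin [-5.  -2.  10.8]
```

Request:
{"fn": "play_rows", "kwargs": {
  "motion": [
    {"linear":[0,2,2],"yaw":0},
    {"linear":[0,0,2],"yaw":0},
    {"linear":[0,0,2],"yaw":0},
    {"linear":[0,0,0],"yaw":0}
  ]
}}

```text
time_s: 13.8
tool_pos: [505.5, -397.8, 142.0]
eef_rot: [0.001, -0.59, 0.807, -0.003]
wrist_force: [-1.0, 4.9, 15.9]
finger_gap: 59.4
```

```bash
python3 d.py
```

```text
tcp [ 505.5 -397.8  142. ] xaz -107.66 zaxis [ 0.005 -0.004 -1.   ] F [-1.   4.9 15.9] M [ 1.18 -0.39 -0.03] gap 59.4 q [-0.42  0.48 -0.07  0.   -1.01  1.68] t 13.8
disc n [-0.006 -0.023  1.   ] lean deg 1.3 top centre [-3.  -2.  45.7] r 74.1 npts 50196 origin [-2.7 -1.1  8.7]
disc n [-0.013 -0.024  1.   ] lean deg 1.6 top centre [-7.6 -2.8 46.6] r 77.6 npts 2030 origin [-7.1 -1.9  9.6]
```

Request:
{"fn": "play_rows", "kwargs": {
  "motion": [
    {"linear":[-1,-3,0],"yaw":0},
    {"linear":[0,0,1],"yaw":3},
    {"linear":[0,0,0],"yaw":0}
  ]
}}

```text
time_s: 14.28
tool_pos: [507.1, -396.5, 141.8]
eef_rot: [0.0, -0.569, 0.822, -0.001]
wrist_force: [-4.8, 10.3, 22.3]
finger_gap: 59.0
```

```bash
python3 d.py
```

```text
tcp [ 507.1 -396.5  141.8] xaz -110.61 zaxis [ 0.001 -0.002 -1.   ] F [-4.8 10.3 22.3] M [2.58 0.71 0.18] gap 59.0 q [-0.41  0.49 -0.07  0.   -1.02  1.62] t 14.275
disc n [-0.004 -0.001  1.   ] lean deg 0.3 top centre [-1.8 -1.6 45.1] r 74.0 npts 50304 origin [-1.6 -1.5  8.1]
disc n [-0.014 -0.004  1.   ] lean deg 0.8 top centre [-7.1 -2.3 46.1] r 77.7 npts 1990 origin [-6.6 -2.2  9.1]
```

Request:
{"fn": "play_rows", "kwargs": {
  "motion": [
    {"linear":[0,0,0],"yaw":-3},
    {"linear":[0,0,0],"yaw":-3},
    {"linear":[0,0,0],"yaw":0}
  ]
}}

```text
time_s: 14.75
tool_pos: [507.9, -399.0, 138.2]
eef_rot: [0.0, -0.61, 0.792, -0.003]
wrist_force: [1.7, -4.1, 6.1]
finger_gap: 59.1
```

```bash
python3 d.py
```

```text
tcp [ 507.9 -399.   138.2] xaz -104.77 zaxis [ 0.004 -0.004 -1.   ] F [ 1.7 -4.1  6.1] M [-1.41 -0.9  -0.07] gap 59.1 q [-0.41  0.49 -0.07  0.   -1.01  1.73] t 14.75
disc n [-0.005 -0.044  0.999] lean deg 2.5 top centre [-6.6 -0.7 41.1] r 78.4 npts 50070 origin [-6.4  0.9  4.2]
bar 139 [  9.9 -29.9] ang 66.2 [38.  7.]
disc n [-0.012 -0.048  0.999] lean deg 2.9 top centre [-2.8 -1.9 42. ] r 74.9 npts 2059 origin [-2.3 -0.1  5. ]
```

It's dropping in (z went from 8 to 4). I'll press lightly along the axis and ease the yaw back.

Request:
{"fn": "play_rows", "kwargs": {
  "motion": [
    {"linear":[0,-0.5,2],"yaw":0},
    {"linear":[0,-0.5,2],"yaw":1},
    {"linear":[0,-0.5,1],"yaw":1},
    {"linear":[0,0,0],"yaw":0}
  ]
}}

```text
time_s: 15.35
tool_pos: [511.3, -398.5, 132.9]
eef_rot: [0.001, -0.597, 0.802, -0.003]
wrist_force: [5.2, -1.0, 5.9]
finger_gap: 59.3
```

```bash
python3 d.py
```

```text
tcp [ 511.3 -398.5  132.9] xaz -106.7 zaxis [ 0.006 -0.003 -1.   ] F [ 5.2 -1.   5.9] M [-0.44 -1.78  0.  ] gap 59.3 q [-0.41  0.5  -0.07  0.   -1.    1.69] t 15.35
disc n [-0.015 -0.031  0.999] lean deg 2.0 top centre [-1.2 -0.5 35.1] r 74.1 npts 50348 origin [-0.6  0.6 -1.9]
bar 2969 [10.5 -4.3] ang 92.2 [74. 16.]
disc n [-0.021 -0.034  0.999] lean deg 2.3 top centre [-3. -2. 36.] r 75.1 npts 2035 origin [-2.2 -0.8 -0.9]
bar 63 [ -8.6 -31.4] ang 104.3 [73. 29.]
```

Request:
{"fn": "play_rows", "kwargs": {
  "motion": [
    {"linear":[0,0,2],"yaw":1},
    {"linear":[0,0,2],"yaw":1},
    {"linear":[0,0,0],"yaw":0}
  ]
}}

```text
time_s: 15.82
tool_pos: [511.9, -398.3, 132.5]
eef_rot: [0.002, -0.584, 0.812, -0.004]
wrist_force: [2.4, 5.2, 18.2]
finger_gap: 59.3
```

```bash
python3 d.py
```

```text
tcp [ 511.9 -398.3  132.5] xaz -108.56 zaxis [ 0.007 -0.005 -1.   ] F [ 2.4  5.2 18.2] M [ 1.05 -0.89  0.24] gap 59.3 q [-0.41  0.5  -0.07  0.   -0.99  1.66] t 15.825
disc n [-0.012 -0.016  1.   ] lean deg 1.2 top centre [-0.8 -0.9 34.5] r 74.1 npts 50464 origin [-0.4 -0.3 -2.5]
bar 3354 [10.6 -2.7] ang 91.1 [74. 16.]
disc n [-0.018 -0.016  1.   ] lean deg 1.4 top centre [-3.8 -0.8 35.5] r 75.3 npts 1996 origin [-3.1 -0.2 -1.4]
bar 56 [ -7.5 -32.1] ang 101.6 [73. 32.]
```

Request:
{"fn": "play_rows", "kwargs": {
  "motion": [
    {"linear":[0,0,-2],"yaw":0},
    {"linear":[0,0,0],"yaw":0},
    {"linear":[0,0,0],"yaw":0},
    {"linear":[0,0,0],"yaw":0},
    {"linear":[0,0,-20],"yaw":0},
    {"linear":[0,0,-40],"yaw":0},
    {"linear":[0,0,-40],"yaw":0},
    {"linear":[0,0,0],"yaw":0},
    {"linear":[0,0,0],"yaw":0}
  ],
  "hand": 85
}}

```text
time_s: 17.05
tool_pos: [507.9, -397.3, 228.4]
eef_rot: [-0.0, -0.582, 0.813, 0.001]
wrist_force: [-0.7, -0.7, 0.1]
finger_gap: 84.9
```

```bash
python3 d.py; python3 - <<'E'
from h import *
im,d,W,p=cloud("wrist"); save(im,"w4.png"); np.savez("w4.npz",im=im,d=d,W=W)
# reference: slope plate surface height in seat frame (expected about -8.3 from flange)
L=np.stack([(W-S)@k for k in(sx,sy,sn)],-1); g=im.min(2)
m=(abs(L[...,2]+8.3)<5)&(abs(L[...,1])<48)&(L[...,0]<-75)&(L[...,0]>-130); print("slope plate h",m.sum(),np.median(L[m][:,2]))
m=(abs(L[...,0]+119)<22)&(abs(L[...,1])<35)&(L[...,2]>60)&(L[...,2]<95); q=L[m]; print("lock top",m.sum(),np.median(q,0),np.percentile(q,[3,97],axis=0))
E
```

```text
tcp [ 507.9 -397.3  228.4] xaz -108.78 zaxis [-0.001  0.001 -1.   ] F [-0.7 -0.7  0.1] M [-0.01  0.05 -0.01] gap 84.9 q [-0.41  0.42  0.06 -0.   -1.21  1.66] t 17.05
disc n [ 0.002 -0.001  1.   ] lean deg 0.1 top centre [-1.2 -0.4 33.6] r 74.5 npts 22541 origin [-1.3 -0.4 -3.4]
bar 1014 [12.4 -0.6] ang 91.0 [61. 15.]
disc n [ 0.001 -0.004  1.   ] lean deg 0.2 top centre [-3.1 -0.9 34.8] r 75.1 npts 2017 origin [-3.2 -0.8 -2.2]
bar 58 [ -0.7 -25.2] ang 123.3 [33. 33.]
slope plate h 620 -7.798919844292877
lock top 1599 [-106.75983878   -0.14899172   74.68718874] [[-119.51024036  -20.45214435   60.84296481]
 [-105.15284893   20.05704163   80.59905029]]
```

View pics/w4.png

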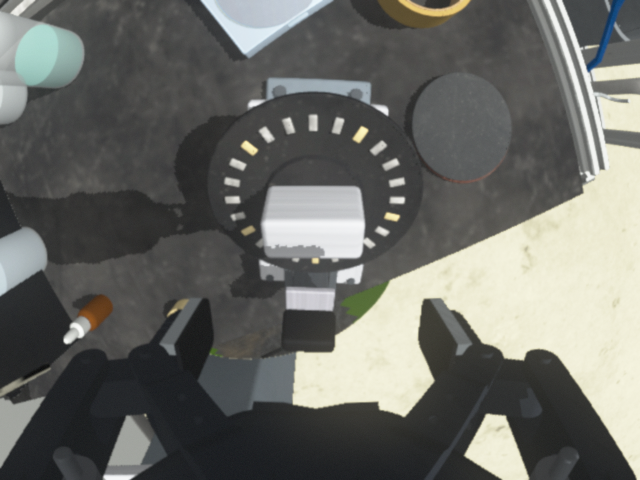

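The picture shows the plate square on the spindle, bar across the slope at (313,220), and the lock block at (308,328). The depth fit shows a lean of 0.1°, and the plate sank 11.5 mm from the lug tops, so it's home. Next I'll push the lock up from its low side with closed fingers.

Request:
{"fn": "play_rows", "kwargs": {
  "motion": [
    {"linear":[-2.5,45,0],"yaw":0},
    {"linear":[-2.5,45,0],"yaw":0},
    {"linear":[-2.5,46,0],"yaw":0},
    {"linear":[0,0,0],"yaw":2.5},
    {"linear":[0,0,30],"yaw":0},
    {"linear":[0,0,50],"yaw":0},
    {"linear":[0,0,50],"yaw":0},
    {"linear":[0,0,0],"yaw":0},
    {"linear":[0,0,0],"yaw":0}
  ],
  "hand": 0
}}

```text
time_s: 18.32
tool_pos: [383.1, -347.5, 100.6]
eef_rot: [0.0, -0.565, 0.825, -0.001]
wrist_force: [0.5, 0.4, 1.0]
finger_gap: 0.2
```

```bash
python3 - <<'E'
from h import *
delta([381.4,-346.4,95]); o=bot.observe(); r=o["tool_pos"]-S; print([r@k for k in(sx,sy,sn)])
E
```

```text
tcp [ 383.1 -347.5  100.6] xaz -111.21 zaxis [ 0.001 -0.002 -1.   ] F [0.5 0.4 1. ] M [-0.06  0.02 -0.02] gap 0.2 q [-0.42  0.34 -0.43  0.   -0.8   1.62] t 18.325
move [-0.5  2.   5.6]
[np.float64(-156.80184386515185), np.float64(-0.40936719961525636), np.float64(80.0666140621399)]
```

Request:
{"fn": "play_rows", "kwargs": {
  "motion": [
    {"linear":[0,-6,5],"yaw":0},
    {"linear":[0,-6,0],"yaw":0},
    {"linear":[0,-4.5,-2.1],"yaw":0},
    {"linear":[0,-4.5,-2.1],"yaw":0},
    {"linear":[0,-4.5,-2.1],"yaw":0},
    {"linear":[0,0,0],"yaw":0}
  ]
}}

```text
time_s: 19.08
tool_pos: [405.3, -355.9, 100.5]
eef_rot: [-0.0, -0.564, 0.825, 0.001]
wrist_force: [-2.4, 0.2, 0.4]
finger_gap: 0.2
```

Request:
{"fn": "play_rows", "kwargs": {
  "motion": [
    {"linear":[0,-4.5,-2.1],"yaw":0},
    {"linear":[0,-4.5,-2.1],"yaw":0},
    {"linear":[0,-4.5,-2.1],"yaw":0},
    {"linear":[0,0,0],"yaw":0}
  ]
}}

```text
time_s: 19.58
tool_pos: [419.4, -361.4, 107.4]
eef_rot: [0.0, -0.565, 0.825, -0.001]
wrist_force: [-2.2, 1.5, 1.6]
finger_gap: 0.3
```

Request:
{"fn": "play_rows", "kwargs": {
  "motion": [
    {"linear":[0,-4,-1.9],"yaw":0},
    {"linear":[0,-4,-1.9],"yaw":0},
    {"linear":[0,-3,-1.4],"yaw":0},
    {"linear":[0,0,0],"yaw":0}
  ]
}}

```text
time_s: 20.08
tool_pos: [422.5, -362.4, 109.3]
eef_rot: [-0.004, -0.564, 0.826, 0.007]
wrist_force: [-12.4, 3.2, -1.4]
finger_gap: -0.1
```

Request:
{"fn": "play_rows", "kwargs": {
  "motion": [
    {"linear":[0,-3,-1.4],"yaw":0},
    {"linear":[0,-2,-1],"yaw":0},
    {"linear":[0,0,0],"yaw":0}
  ]
}}

```text
time_s: 20.45
tool_pos: [422.6, -362.3, 109.5]
eef_rot: [-0.006, -0.563, 0.826, 0.012]
wrist_force: [-16.5, 5.9, -2.7]
finger_gap: -0.2
```

Request:
{"fn": "play_rows", "kwargs": {
  "motion": [
    {"linear":[0,20,0],"yaw":0},
    {"linear":[0,30,-30],"yaw":0},
    {"linear":[0,0,-50],"yaw":0},
    {"linear":[0,-25,-50],"yaw":0},
    {"linear":[0,-40,-30],"yaw":0},
    {"linear":[0,0,0],"yaw":0},
    {"linear":[0,0,0],"yaw":0}
  ]
}}

```text
time_s: 21.32
tool_pos: [447.5, -372.0, 273.8]
eef_rot: [0.0, -0.565, 0.825, 0.0]
wrist_force: [-0.5, -0.6, -0.6]
finger_gap: 0.1
```

```bash
python3 d.py; python3 - <<'E'
from h import *
im,d,W,p=cloud("wrist"); save(im,"w5.png")
L=np.stack([(W-S)@k for k in(sx,sy,sn)],-1)
m=(L[...,0]<-55)&(L[...,0]>-140)&(abs(L[...,1])<24)&(L[...,2]>76)&(L[...,2]<86); q=L[m]; print("lock top x",m.sum(),np.median(q,0),np.percentile(q[:,0],[3,97]))
im,d,W,p=cloud("side"); save(cv2.resize(im[210:350,245:405],None,fx=4,fy=4,interpolation=cv2.INTER_CUBIC),"s5.png")
E
```

```text
tcp [ 447.5 -372.   273.8] xaz -111.25 zaxis [ 0.  0. -1.] F [-0.5 -0.6 -0.6] M [ 0.07  0.06 -0.04] gap 0.1 q [-0.42  0.28 -0.03 -0.   -1.25  1.62] t 21.325
disc n [ 0.001 -0.001  1.   ] lean deg 0.1 top centre [-2.1 -0.1 33.6] r 74.6 npts 19723 origin [-2.1 -0.1 -3.4]
bar 845 [-18.5  -0.3] ang 179.4 [148.  59.]
disc n [ 0.003 -0.003  1.   ] lean deg 0.2 top centre [-6.4  0.5 35.1] r 78.4 npts 1946 origin [-6.6  0.6 -1.9]
bar 68 [-13.1 -22.5] ang 166.4 [105.  37.]
lock top x 954 [-86.48363849  -0.18836883  79.57631524] [-95.76799669 -80.31298049]
```

View pics/s5.png

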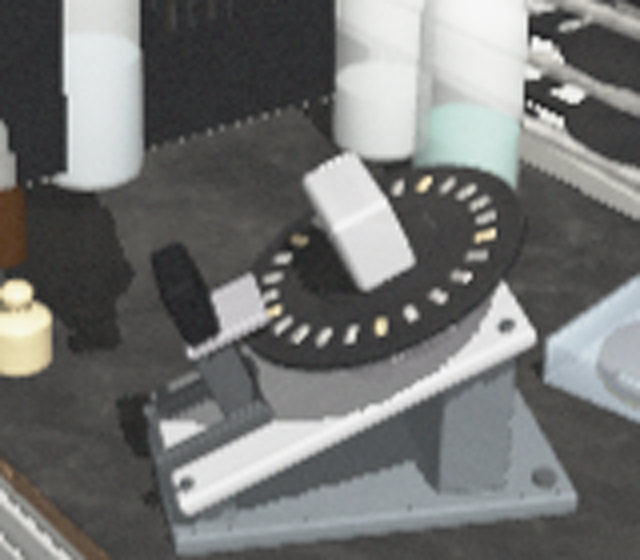

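The lock's tongue tip covers the rim at crop (270,310) and the plate sits flat. The lock grip centre measures about x = -88 mm, against -89 expected at the stop. The gripper is clear, so I'll hand in.

```bash
python3 -c "
from workcell import bot
print(bot.hand_in())"
```

```text
the job is handed in; nothing more can be done
None
```

The plate is home on the spindle and the lock is at its end stop over the rim. I handed the job in at about 21.5 s; it reports no verdict.

I gripped the bar over its ends so the plate could swivel in the pads to match the 25° lean. I then lowered it onto the nose and turned and pressed it until the hub dropped over the lugs. After letting go, I pushed the lock up the slope with closed fingers until it stopped firmly, at about 17 N.

**Last checks:**
- **Plate angle:** the disc is parallel to the seat within 0.2° in both the wrist and side views.
- **Plate height:** it sank about 11.5 mm from the lug tops, against 12 mm expected.
- **Lock:** the grip centre measures about -88 mm along the slope, against -89 mm at the end stop. The side view shows the tongue over the rim.
- **Clear of everything:** the gripper is about 150 mm above the lock and the wrist force is near zero.

**Disagreements:**
- **Height offset:** the depth fit puts the plate at -2 to -3.4 mm in the seat frame, where home is 0. The same offset showed while it sat on the lugs, so I took it as camera and calibration bias.
- **Side view position:** its fit of the disc centre was 3 to 6 mm off. Part of the rim was hidden there, so I relied on the wrist view, which was about 2 mm off.
- **Bystanders:** I did not measure their positions again at the end, but nothing came near them.

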